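Unstack the brine shrimp sieves onto their feeding cups

ROBOT

A 7-joint arm with a two-finger parallel gripper is mounted at the origin on the work surface. World frame = base frame: x ahead of the robot, y to its left, z up, the work surface at z = 0. Lengths are in mm, angles in rad, forces in N, time in s.
With the tool pointing down it reaches from about 425 to 875 mm from the base axis. Payload 8.4 kg.
Tool frame: the origin (TCP) lies at the very end of the fingers, on their centre line; the grasp point (between the pads) lies 19 mm behind it; z points along the fingers, y is the line along which they close (so a half turn about z gives the same grasp; the last joint's range is limited). The gripper opens to 87 mm and grips with 3 to 60 N. Pads are 19 mm wide; open, the fingers measure 117 mm over their backs; the gripper's body (75 mm by 190 mm) begins 51 mm behind the grasp point.
Start: joints at [1.17, 0.333, 0.04, 1.465, -0.013, 1.343, -0.059], TCP at [193.183, -620.6, 222.546] pointing down, gripper open.
Joint ranges: [-2.58, 2.58], [-0.38, 2.09], [-1.3, 1.39], [0.25, 2.4], [-1.5, 4.64], [0.08, 2.09], [-2.65, 2.65]. Speed limits (rad/s): [2.22, 2.22, 2.79, 2.79, 3.14, 3.14, 3.14].

INTERFACE

Orientations are given as a unit quaternion [w, x, y, z].
In Python, from workcell import env gives the robot as it stands. The module is installed in compiled form; this text tells all that it offers.
- The arm moves only by the tool carry_out, never from a script. Its argument "series" is a list that holds one entry, the list of rows, each a list of 5 numbers: the finger opening in mm, from 0 to 87, then the shift along the tool's x, y, z in mm, then the turn about the tool's z in rad. A call has exactly 5 rows; each row shifts and turns the commanded pose from where the row before left it, along the tool's axes as they then stand; what a row does not reach is not made up. A row lasts 1/10 s, in which the tool goes at most 50 mm and 8.59 degrees, less where a joint would pass 70% of its speed; a pose out of reach is approached as far as the arm can. A call with a gripper value outside its range is refused whole. The fingers move at their own pace and stop on an object; the grip force is fixed at half the most. Time passes only in rows, so rows that do not move let the fingers close, or fill a call up. It gives the time, the measured TCP pose, the force, the opening and the grip force at its end, in the units of the state.
- env.get_state(): the state, without advancing time (a new reading comes with each control period).
- env.camera(name): name is "side" or "top"; returns a dict with "color" (400x640x3 uint8, red, green, blue), "fx", "fy", "cx", "cy" (pixels), "eye" and "attitude" of the camera in the world. Camera axes: x right, y up, looking along -z (the intrinsics and any distortion apply to the point x, -y, -z); pixel columns grow to the right and rows downward; lengths in mm; the calibration is good to about 2 mm. A picture is of the moment at which its call begins. There is no depth.
- env.hand_in(): hands the job in; it is judged then, once.
The state is a dict: "time": time; "joints": joint angles; "qd": joint speeds; "joint_efforts": joint torques, N m; "position": TCP position; "ee_rot": TCP orientation; "force": force on the tool from outside, world axes, zero at the start; "torque": the same for the moment, N m; "gripper_width": opening from 0.0 (shut) to 1.0 (fully open); "finger_force": force on a finger pad.
Only numpy, scipy, OpenCV 4.12 (cv2) and the standard library are available. Lean on these libraries where they do the work, as an engineer would, in place of code of your own. Each camera call takes 0.05 s, during which the arm holds its last target. There are 200 camera calls.

TASK

The four live-food sieves are still stacked on the white catch base. Take the stack apart and seat each sieve in the mouth of the feeding cup of its own colour, its ring resting all round on the cup's rim. Keep every sieve level on the way so that its catch does not spill, and leave the amber bottle standing where it is.

Things in the scene. Friction and masses are not known exactly. Their poses are not given: they have to be found in the camera images.
- sieve_red: red round sieve, top of the stack at the start. 36 mm tall, about 45 g. Origin: centre of underside, z up. Up to z = 10 mm a cone, 36 to 50 mm across; above it an open ring, 60 mm outside, 53 inside. A lug 16 mm wide, 5 thick, at z = 30 mm juts along its +x to 44 mm from the axis. Grip the ring clear of the lug, fingertips above the ring's lower edge (z = 10).
- sieve_yellow: yellow round sieve, second from the top at the start. 36 mm tall, about 45 g. Origin: centre of underside, z up. Up to z = 10 mm a cone, 36 to 50 mm across; above it an open ring, 60 mm outside, 53 inside. A lug 16 mm wide, 5 thick, at z = 30 mm juts along its +x to 44 mm from the axis. Grip the ring clear of the lug, fingertips above the ring's lower edge (z = 10).
- sieve_blue: blue round sieve, third from the top at the start. 36 mm tall, about 45 g. Origin: centre of underside, z up. Up to z = 10 mm a cone, 36 to 50 mm across; above it an open ring, 60 mm outside, 53 inside. A lug 16 mm wide, 5 thick, at z = 30 mm juts along its +x to 44 mm from the axis. Grip the ring clear of the lug, fingertips above the ring's lower edge (z = 10).
- sieve_green: green round sieve, lowest of the stack at the start. 36 mm tall, about 45 g. Origin: centre of underside, z up. Up to z = 10 mm a cone, 36 to 50 mm across; above it an open ring, 60 mm outside, 53 inside. A lug 16 mm wide, 5 thick, at z = 30 mm juts along its +x to 44 mm from the axis. Grip the ring clear of the lug, fingertips above the ring's lower edge (z = 10).
- cup_red: red silicone feeding cup, fixed to the shelf by its suction foot. 50 mm tall, mouth 53 mm inside, 62 outside, foot 68. Origin: centre of underside, z up. Seated, the red sieve's cone is in the mouth and its ring on the rim, sieve origin 40 mm above the cup's. The cone finds the mouth from up to 7 mm off centre.
- cup_yellow: yellow silicone feeding cup, fixed to the shelf by its suction foot. 50 mm tall, mouth 53 mm inside, 62 outside, foot 68. Origin: centre of underside, z up. Seated, the yellow sieve's cone is in the mouth and its ring on the rim, sieve origin 40 mm above the cup's. The cone finds the mouth from up to 7 mm off centre.
- cup_green: green silicone feeding cup, fixed to the shelf by its suction foot. 50 mm tall, mouth 53 mm inside, 62 outside, foot 68. Origin: centre of underside, z up. Seated, the green sieve's cone is in the mouth and its ring on the rim, sieve origin 40 mm above the cup's. The cone finds the mouth from up to 7 mm off centre.
- cup_blue: blue silicone feeding cup, fixed to the shelf by its suction foot. 50 mm tall, mouth 53 mm inside, 62 outside, foot 68. Origin: centre of underside, z up. Seated, the blue sieve's cone is in the mouth and its ring on the rim, sieve origin 40 mm above the cup's. The cone finds the mouth from up to 7 mm off centre.
- base: white catch base under the stack, fixed by its suction foot, 24 mm tall, rim 60 mm outside and 53 inside, foot 80. Origin: centre of underside. The lowest sieve's origin is 14 mm above it; each next one 26 mm higher, its cone in the ring below, the four lugs pointing different ways. Base and cups stand at least 100 mm apart, centre to centre.
- amber_bottle: closed amber food bottle with a black cap, a bystander standing near, 46 mm diameter, 95 mm tall, 160 g. Origin: centre of its underside. It is to stay standing where it is.

How it is judged:
By the outcome, as a careful person would: the job done as asked, in the order asked, and still so for the second after the job is handed in, with the robot touching nothing.
It also fails if it takes over 120 s, if anything falls off the work surface, if the arm or the gripper's body presses on something with over 40 N, if the wrist force passes 120 N, or if a joint passes its speed limit or range.

## Working session

There is one attempt and no reset: what is moved stays moved. The work goes in short steps, Python scripts to look and compute and a tool call to move; the robot and the scene stay as the last step left them, time stands still between calls to the robot, and variables do not carry over. Pictures are saved under pics/ and viewed, at most 17 in all, crops included, and the job is handed in when it is done.

Besides the shell and the picture viewer there is one more tool, called after "Emit:" as name(argument=value, ...) on one line, values as JSON. carry_out: Moves the arm, as the interface text tells. Its arguments: {"type":"object","properties":{"series":{"type":"array"}},"required":["series"]}

```bash
mkdir -p pics; python3 - <<'E'
from workcell import env
import cv2,numpy as np
s=env.get_state();print({k:np.round(v,3).tolist() for k,v in s.items()})
for n in("side","top"):
    c=env.camera(n);cv2.imwrite(f"pics/{n}0.png",c["color"][:,:,::-1])
    print({k:np.array(v).round(4).tolist() if not isinstance(v,dict) else v for k,v in c.items() if k!="color"})
E
```

```text
{'time': 0.0, 'joints': [1.17, 0.334, 0.04, 1.466, -0.013, 1.343, -0.058], 'qd': [0.001, 0.002, -0.003, 0.0, 0.002, -0.0, -0.001], 'joint_efforts': [0.001, -65.634, 1.336, -40.379, -0.06, 0.045, 0.0], 'position': [193.018, -620.188, 221.665], 'ee_rot': [-0.001, 0.989, 0.15, -0.0], 'force': [-0.698, 0.71, -0.963], 'torque': [-0.007, -0.003, -0.002], 'finger_force': 0.0, 'gripper_width': 1.0}
{'fx': 386.0648, 'fy': 386.0648, 'cx': 320.5672, 'cy': 195.9096, 'eye': [148.3209, 533.2495, 779.6858], 'attitude': [-0.3111, -0.1305, 0.3694, 0.8658]}
{'fx': 414.8941, 'fy': 414.8941, 'cx': 312.8588, 'cy': 196.9846, 'eye': [420.9326, -19.7827, 1040.5723], 'attitude': [0.7056, 0.0598, -0.0533, -0.704]}
```

View pics/side0.png

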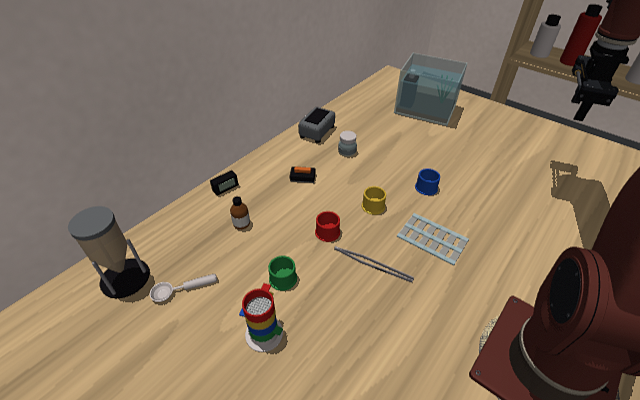

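View pics/top0.png

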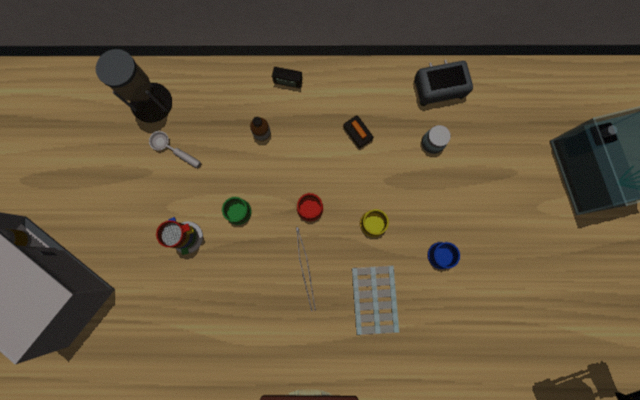

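The side view shows the stack at about (262,315) with the bottle at (240,213). The cups are green (283,273), red (328,226), yellow (374,200) and blue (428,181). In the top view the stack's red ring is at about (172,233), with the cups in a row to its right.

```bash
cat > h.py <<'E'
from workcell import env
import cv2,numpy as np
from scipy.spatial.transform import Rotation as Ro
from scipy.optimize import least_squares
def rot(q): return Ro.from_quat([q[1],q[2],q[3],q[0]]).as_matrix()
def cast(c,px,z):
    px=np.atleast_2d(px).astype(float)
    d=np.c_[(px[:,0]-c["cx"])/c["fx"],-(px[:,1]-c["cy"])/c["fy"],-np.ones(len(px))]@rot(c["attitude"]).T
    e=np.array(c["eye"]);return e+d*((z-e[2])/d[:,2])[:,None]
def proj(c,P):
    v=(np.atleast_2d(P)-np.array(c["eye"]))@rot(c["attitude"]);return np.c_[c["cx"]-c["fx"]*v[:,0]/v[:,2],c["cy"]+c["fy"]*v[:,1]/v[:,2]]
HUE={"red":[(0,5),(174,180)],"yellow":[(24,33)],"green":[(50,85)],"blue":[(108,125)]}
def mask(c,col,smin=150,vmin=40):
    h=cv2.cvtColor(c["color"],cv2.COLOR_RGB2HSV);m=0
    for a,b in HUE[col]: m=m|cv2.inRange(h,(a,smin,vmin),(b,255,255))
    return m
def blobs(m,amin=25):
    n,l,s,ce=cv2.connectedComponentsWithStats(m)
    return [(ce[i].round(1).tolist(),int(s[i,4]),(l==i).astype(np.uint8)) for i in range(1,n) if s[i,4]>=amin]
def rim(c,b,z,r):
    "circle of known radius through the far half of the blob's outline, on plane z"
    k=max(cv2.findContours(b,cv2.RETR_EXTERNAL,cv2.CHAIN_APPROX_NONE)[0],key=len)[:,0]
    p=cast(c,k,z)[:,:2];e=np.array(c["eye"][:2]);m=p.mean(0);u=(m-e)/np.linalg.norm(m-e)
    f=p[(p-m)@u>2]
    g=least_squares(lambda q:np.hypot(*(f-q).T)-(r-1),m,loss="soft_l1")
    return g.x.round(1).tolist(),round(float(np.sqrt(np.mean(g.fun**2))),1)
def tool():
    s=env.get_state();R=rot(s["ee_rot"]);return np.array(s["position"]),R,np.arctan2(R[1,0],R[0,0]),s
def go(x,y,z=None):
    "tool-axis shift to world target, now"
    p,R,th,s=tool();d=R.T@(np.array([x,y,p[2] if z is None else z])-p)
    print("t",round(s["time"],2),"pos",p.round(1),"th",round(th,3),"d",d.round(1),"F",np.round(s["force"],1),"w",round(s["gripper_width"]*87,1),"ff",round(s["finger_force"],1))
E
python3 - <<'E'
from h import *
C={n:env.camera(n) for n in("side","top")}
for col in HUE:
    for n,c in C.items():
        for ce,a,b in blobs(mask(c,col)):
            print(col,n,ce,a,"z50",rim(c,b,50,31),"z128",rim(c,b,128,30))
for n,p in(("side",(240,226)),("top",(261,135))): print("bottle",cast(C[n],p,5).round(0))
print("side cam in top",proj(C["top"],C["side"]["eye"]))
s=cv2.resize(C["side"]["color"][270:360,215:315],None,fx=5,fy=5,interpolation=cv2.INTER_CUBIC)
cv2.imwrite("pics/stack.png",s[:,:,::-1])
s=cv2.resize(C["top"]["color"][205:265,145:215],None,fx=8,fy=8,interpolation=cv2.INTER_CUBIC)
cv2.imwrite("pics/stackt.png",s[:,:,::-1])
E
```

```text
red side [629.0, 17.1] 27 z50 ([263.6, -2215.7], 11.3) z128 ([253.4, -1923.0], 9.2)
red side [580.3, 38.5] 955 z50 ([388.1, -1950.3], 105.3) z128 ([362.4, -1684.8], 92.2)
red side [624.1, 32.2] 32 z50 ([199.9, -1943.0], 8.9) z128 ([192.0, -1679.6], 8.1)
red side [633.5, 34.2] 37 z50 ([157.1, -1954.5], 6.5) z128 ([153.8, -1688.0], 5.6)
red side [327.4, 226.2] 641 z50 ([558.1, 2.3], 1.3) z128 ([512.7, 60.9], 1.6)
red side [258.4, 303.4] 549 z50 ([528.8, 276.6], 5.2) z128 ([485.7, 306.1], 4.7)
red side [572.7, 336.7] 54 z50 ([11.4, -82.8], 2.1) z128 ([28.4, -17.4], 1.9)
red side [625.4, 342.0] 34 z50 ([-83.5, -97.2], 1.9) z128 ([-57.3, -28.0], 1.7)
red side [559.1, 347.6] 28 z50 ([-21.8, -7.0], 1.7) z128 ([-3.3, 53.7], 1.6)
red side [616.2, 354.8] 28 z50 ([-57.4, -91.2], 1.9) z128 ([-33.1, -24.7], 1.7)
red side [592.3, 359.3] 107 z50 ([-48.0, -67.9], 3.3) z128 ([-25.0, -4.8], 2.9)
red side [617.0, 369.3] 66 z50 ([-87.0, -28.5], 3.8) z128 ([-63.0, 33.9], 3.1)
red side [608.1, 367.7] 38 z50 ([-88.0, -16.7], 3.6) z128 ([-63.4, 44.2], 3.3)
red side [579.5, 381.1] 169 z50 ([-68.9, 30.4], 5.4
[... 401 characters left out ...]
86.2, 303.9], 0.9)
yellow top [374.8, 222.5] 476 z50 ([521.8, -160.6], 0.7) z128 ([512.8, -148.1], 0.9)
green side [282.1, 273.0] 767 z50 ([548.0, 183.4], 1.0) z128 ([503.2, 222.6], 2.2)
green side [267.2, 334.4] 180 z50 ([457.4, 324.1], 5.1) z128 ([421.1, 348.8], 4.3)
green top [236.6, 211.6] 299 z50 ([538.4, 165.5], 3.2) z128 ([528.3, 149.6], 2.9)
blue side [427.6, 181.7] 500 z50 ([440.2, -319.9], 1.9) z128 ([408.0, -226.5], 2.1)
blue side [263.1, 329.5] 144 z50 ([472.6, 317.8], 4.5) z128 ([433.3, 343.7], 3.8)
blue top [443.5, 254.8] 490 z50 ([443.0, -324.3], 1.1) z128 ([441.0, -298.6], 1.8)
bottle [[750. 136.   5.]]
bottle [[751. 125.   5.]]
side cam in top [[-730.97903368  783.4275949 ]]
```

View pics/stack.png

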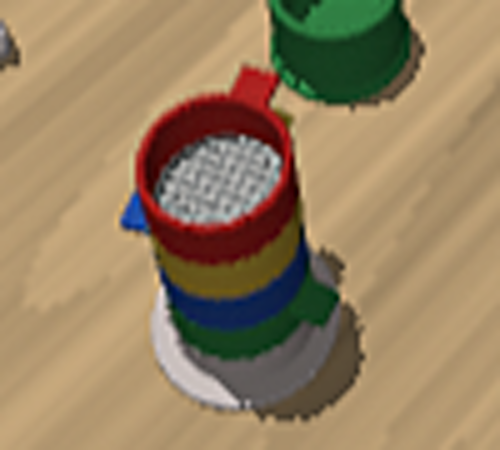

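View pics/stackt.png

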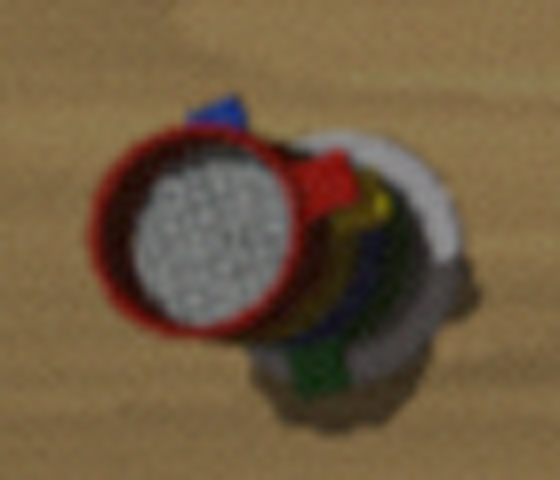

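The stack crop shows the red ring on top with its lug to the upper right. The blue lug is to the left at about (135,212) and the green lug to the lower right at (322,303). In the top crop the lugs are red (333,185), yellow (375,205), blue (220,115) and green (320,370).

```bash
sed -i 's/"yellow":\[(24,33)\]/"yellow":[(22,34)]/' h.py; python3 - <<'E'
from h import *
C={n:env.camera(n) for n in("side","top")}
print("ring top",cast(C["top"],(169.7,234),128).round(1),"ring side (43..)",cast(C["side"],(215+217/5,270+165/5),128).round(1))
O=np.array([486,304.5])
for k,p,z in(("red",(333,185),122),("yellow",(375,205),96),("blue",(220,115),70),("green",(320,370),44)):
    q=cast(C["top"],(145+p[0]/8,205+p[1]/8),z)[0,:2]-O;print(k,q.round(0),np.hypot(*q).round(0),"ang",np.arctan2(q[1],q[0]).round(2))
for col,sm,vm in(("green",110,20),("yellow",140,30)):
    for n,c in C.items():
        for ce,a,b in blobs(mask(c,col,sm,vm),150): print(col,n,ce,a,rim(c,b,50,31))
print(proj(C["top"],[[548,183,50]]),proj(C["top"],[[538,165,50]]))
go(520,-450,260);p,R,th,s=tool();print(R.round(3))
E
```

```text
ring top [[485.2 304.  128. ]] ring side (43..) [[482.  308.4 128. ]]
red [ 13. -35.] 38.0 ang -1.23
yellow [  9. -40.] 41.0 ang -1.34
blue [38. 15.] 41.0 ang 0.39
green [-36. -10.] 37.0 ang -2.88
green side [282.1, 273.1] 800 ([548.8, 182.9], 0.9)
green side [267.1, 334.4] 185 ([458.6, 323.6], 4.8)
green top [236.1, 210.3] 499 ([550.6, 177.9], 1.0)
yellow side [373.7, 200.2] 567 ([519.4, -155.9], 1.5)
yellow side [261.9, 323.0] 154 ([481.8, 309.7], 5.5)
yellow top [374.2, 222.4] 605 ([522.2, -161.0], 0.6)
[[232.54278464 210.32302348]] [[239.86952864 214.46138627]]
t 0.3 pos [ 193.1 -620.5  222.2] th 0.302 d [362.8 -65.6 -37.7] F [-0.4  0.6  0.6] w 86.5 ff 0.0
[[ 0.955  0.297 -0.   ]
 [ 0.297 -0.955  0.001]
 [-0.    -0.001 -1.   ]]
```

Emit:
carry_out(series=[[[87,46,-8,-8,-0.14],[87,46,-1,-8,-0.14],[87,46,5,-8,-0.14],[87,44,12,-8,-0.14],[87,42,18,-8,-0.14]]])

```text
time: 0.8
position: [400.5, -516.4, 263.0]
ee_rot: [0.0, 0.876, 0.483, 0.0]
force: [0.5, -0.2, -0.1]
gripper_width: 1.001
finger_force: 0.0
```

```bash
python3 - <<'E'
from h import *
C={n:env.camera(n) for n in("side","top")}
for z in(0,150,300): 
    q=cast(C["top"],[(112,290),(25,215)],z);print(z,q.round(0).tolist(),proj(C["side"],q).round(0).tolist())
go(520,-100,260)
E
```

```text
0 [[356.0, 484.0, 0.0], [541.0, 721.0, 0.0]] [[244.0, 455.0], [53.0, 502.0]]
150 [[366.0, 411.0, 150.0], [524.0, 614.0, 150.0]] [[261.0, 383.0], [85.0, 423.0]]
300 [[375.0, 339.0, 300.0], [507.0, 507.0, 300.0]] [[283.0, 297.0], [122.0, 327.0]]
t 0.9 pos [ 406.9 -512.2  263.6] th 1.017 d [ 410.1 -120.7    4.8] F [-0.2  0.5 -0.2] w 87.3 ff 0.0
```

Emit:
carry_out(series=[[[87,47,-14,0,0],[87,47,-14,0,0],[87,47,-14,0,0],[87,47,-14,0,0],[87,47,-14,0,-0.09]]])

```text
time: 1.4
position: [466.8, -279.9, 262.7]
ee_rot: [0.0, 0.855, 0.519, 0.0]
force: [1.5, -0.6, 0.1]
gripper_width: 0.999
finger_force: 0.0
```

```bash
python3 - <<'E'
from h import *
go(486,304.5,230)
E
```

```text
t 1.4 pos [ 466.8 -279.9  262.7] th 1.091 d [ 527.4 -252.5   32.4] F [ 1.5 -0.6  0.1] w 86.9 ff 0.0
```

Emit:
carry_out(series=[[[87,41,-19,0,0],[87,41,-19,0,0],[87,41,-19,0,0],[87,41,-19,0,0],[87,41,-19,0,0]]])

```text
time: 1.9
position: [476.5, -54.4, 262.7]
ee_rot: [0.0, 0.855, 0.519, 0.0]
force: [1.6, -1.0, 0.7]
gripper_width: 0.995
finger_force: 0.0
```

Emit:
carry_out(series=[[[87,41,-19,0,0],[87,41,-19,0,0],[87,41,-19,0,0],[87,30,-14,0,0],[87,0,0,0,0]]])

```text
time: 2.4
position: [483.6, 117.7, 262.9]
ee_rot: [-0.001, 0.853, 0.522, 0.001]
force: [0.5, -0.6, -0.1]
gripper_width: 1.0
finger_force: 0.0
```

```bash
python3 - <<'E'
from h import *
go(486,304.5,230)
E
```

```text
t 2.4 pos [483.6 117.7 262.9] th 1.099 d [167.3 -82.8  33.2] F [ 0.5 -0.6 -0.1] w 87.0 ff 0.0
```

Emit:
carry_out(series=[[[87,42,-21,10,0],[87,42,-21,10,0],[87,42,-21,10,0],[87,41,-20,13,0],[87,0,0,0,0]]])

```text
time: 2.9
position: [485.1, 304.2, 217.5]
ee_rot: [-0.002, 0.853, 0.522, -0.001]
force: [-1.2, 0.9, 0.5]
gripper_width: 1.002
finger_force: 0.0
```

```bash
python3 - <<'E'
from h import *
go(486,304.5,105)
c=env.camera("side");cv2.imwrite("pics/a.png",cv2.resize(c["color"][200:380,160:360],None,fx=3,fy=3)[:,:,::-1])
E
```

```text
t 2.9 pos [485.1 304.2 217.5] th 1.099 d [  0.6   1.2 112.5] F [-1.2  0.9  0.5] w 87.2 ff 0.0
```

View pics/a.png

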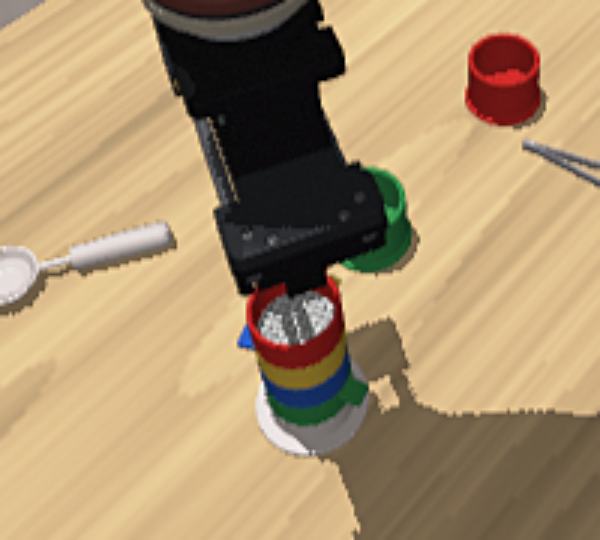

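The gripper is above the stack, with the fingers lined up behind one another from this camera at about (305,285). The stack is undisturbed.

Emit:
carry_out(series=[[[87,0,1,35,0],[87,0,0,35,0],[87,0,0,25,0],[87,0,0,12,0],[87,0,0,5,0]]])

```text
time: 3.45
position: [488.9, 296.8, 106.9]
ee_rot: [0.0, 0.855, 0.518, -0.001]
force: [1.0, -0.5, -0.0]
gripper_width: 1.003
finger_force: 0.0
```

Emit:
carry_out(series=[[[52,0,0,0,0],[52,0,0,0,0],[52,0,0,0,0],[52,0,0,0,0],[52,0,0,0,0]]])

```text
time: 3.95
position: [488.7, 299.0, 108.3]
ee_rot: [-0.0, 0.855, 0.519, 0.001]
force: [-1.2, 0.4, 3.7]
gripper_width: 0.696
finger_force: 31.0
```

```bash
python3 - <<'E'
from h import *
go(558.5,0,230)
c=env.camera("side");cv2.imwrite("pics/b.png",cv2.resize(c["color"][200:380,160:360],None,fx=3,fy=3)[:,:,::-1])
E
```

```text
t 3.95 pos [488.7 299.  108.3] th 1.092 d [-233.1  199.7 -121.8] F [-1.2  0.4  3.7] w 60.5 ff 31.0
```

View pics/b.png

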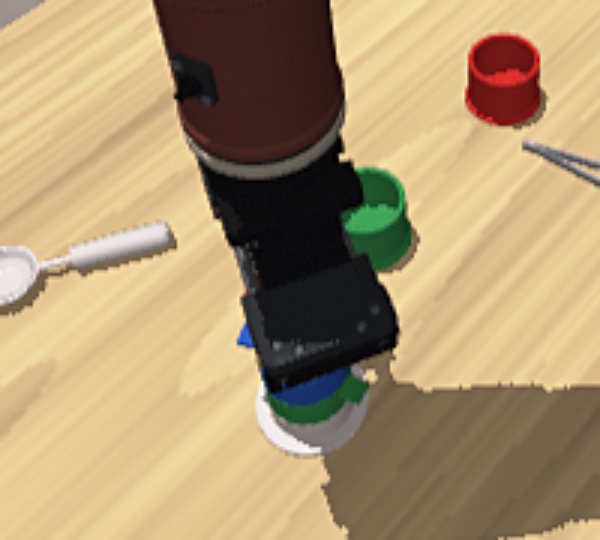

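Emit:
carry_out(series=[[[52,0,0,-8,0],[52,0,0,-15,0],[52,0,0,-30,0],[52,0,0,-35,0],[52,0,0,-30,0]]])

```text
time: 4.5
position: [488.7, 298.7, 228.5]
ee_rot: [0.0, 0.855, 0.519, 0.001]
force: [0.7, -0.4, -0.6]
gripper_width: 0.694
finger_force: 30.9
```

```bash
python3 - <<'E'
from h import *
go(558.5,0,230)
c=env.camera("side");cv2.imwrite("pics/c.png",cv2.resize(c["color"][200:380,160:360],None,fx=3,fy=3)[:,:,::-1])
E
```

```text
t 4.5 pos [488.7 298.7 228.5] th 1.092 d [-232.9  199.6   -1.6] F [ 0.7 -0.4 -0.6] w 60.4 ff 30.9
```

View pics/c.png

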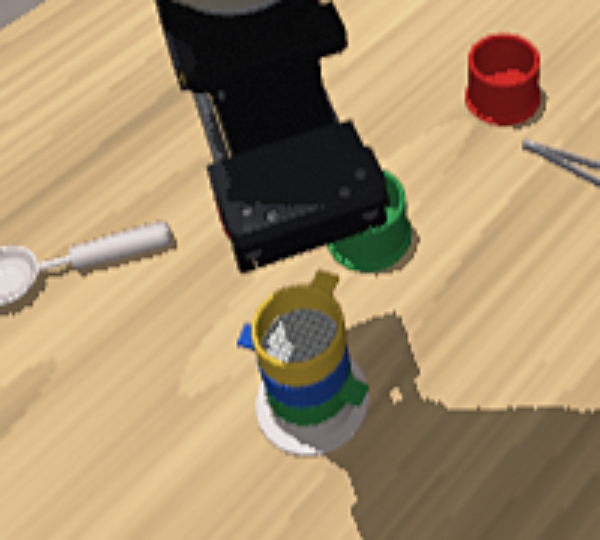

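Only red came up: the yellow ring is now on top at about (300,335), with its lug at (325,282). The rest of the stack is unmoved.

Emit:
carry_out(series=[[[52,-20,17,0,0],[52,-36,31,0,0],[52,-36,31,0,0],[52,-36,31,0,0],[52,-36,31,0,0]]])

```text
time: 5.05
position: [538.4, 86.1, 226.8]
ee_rot: [0.0, 0.855, 0.519, 0.001]
force: [1.2, -0.4, -0.1]
gripper_width: 0.693
finger_force: 30.9
```

Emit:
carry_out(series=[[[52,-36,30,0,0],[52,-28,22,5,0],[52,-8,6,20,0],[52,0,0,30,0],[52,0,0,30,0]]])

```text
time: 5.55
position: [557.0, -3.5, 140.9]
ee_rot: [0.001, 0.855, 0.519, 0.001]
force: [0.3, 0.5, -1.0]
gripper_width: 0.697
finger_force: 30.9
```

```bash
python3 - <<'E'
from h import *
c=env.camera("side");t=env.camera("top")
go(558.5,0,53)
x=np.vstack([cv2.resize(c["color"][150:260,250:400],None,fx=4,fy=4)])
cv2.imwrite("pics/d.png",x[:,:,::-1])
for ce,a,b in blobs(mask(t,"yellow"),100): print(ce,a,"ring z102",rim(t,b,102,30))
cv2.imwrite("pics/dt.png",cv2.resize(t["color"][200:265,145:215],None,fx=8,fy=8)[:,:,::-1])
E
```

```text
t 5.65 pos [554.1  -3.2 137.8] th 1.092 d [ 5.   2.9 84.8] F [-0.4  0.2 -0.4] w 60.6 ff 30.9
[374.7, 222.3] 580 ring z102 ([516.2, -152.8], 0.6)
[176.0, 232.9] 251 ring z102 ([488.0, 304.4], 0.9)
```

View pics/d.png

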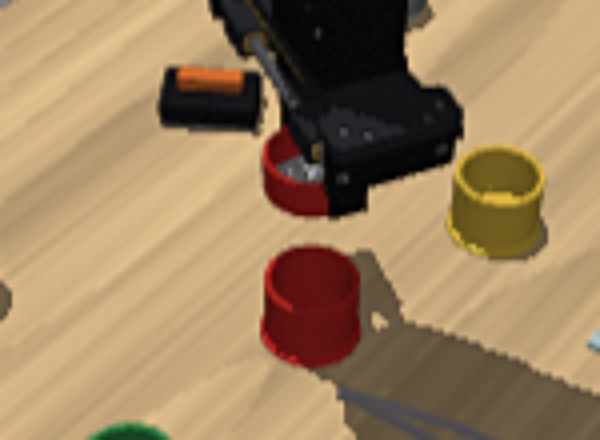

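View pics/dt.png

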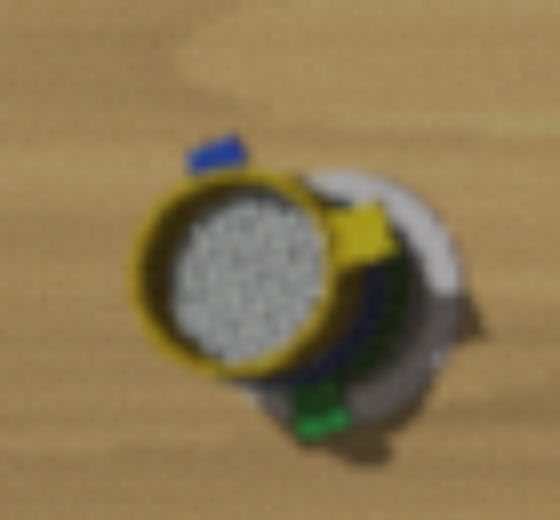

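The red sieve is held level above the red cup; its ring is at about (300,175) and the cup mouth at (312,283). The top crop shows the yellow ring at the stack centre with its lug to the right.

Emit:
carry_out(series=[[[52,1,3,25,0],[52,0,0,25,0],[52,0,0,15,0],[52,0,0,9,0],[52,0,0,5,0]]])

```text
time: 6.15
position: [559.9, -3.1, 62.0]
ee_rot: [0.0, 0.855, 0.519, 0.0]
force: [-0.0, 0.6, 0.8]
gripper_width: 0.693
finger_force: 30.9
```

```bash
python3 - <<'E'
from h import *
go(558.5,0,56)
E
```

```text
t 6.15 pos [559.9  -3.1  62. ] th 1.092 d [ 2.1 -2.7  6. ] F [-0.   0.6  0.8] w 60.3 ff 30.9
```

Emit:
carry_out(series=[[[52,-1,-1,3,0],[52,0,0,2,0],[52,0,0,1,0],[52,0,0,0,0],[52,0,0,0,0]]])

```text
time: 6.65
position: [558.5, -3.6, 56.4]
ee_rot: [0.0, 0.855, 0.519, 0.0]
force: [-3.2, -0.0, 6.8]
gripper_width: 0.692
finger_force: 31.1
```

```bash
python3 - <<'E'
from h import *
for i in range(3): go(558.5,0,56)
E
```

```text
t 6.65 pos [558.5  -3.6  56.4] th 1.092 d [ 3.2 -1.7  0.4] F [-3.2 -0.   6.8] w 60.2 ff 31.1
t 6.65 pos [558.5  -3.6  56.4] th 1.092 d [ 3.2 -1.7  0.4] F [-3.2 -0.   6.8] w 60.2 ff 31.1
t 6.65 pos [558.5  -3.6  56.4] th 1.092 d [ 3.2 -1.7  0.4] F [-3.2 -0.   6.8] w 60.2 ff 31.1
```

Emit:
carry_out(series=[[[70,0,0,0,0],[87,0,0,0,0],[87,0,0,0,0],[87,0,0,0,0],[87,0,0,-10,0]]])

```text
time: 7.15
position: [557.2, -3.6, 64.7]
ee_rot: [-0.001, 0.855, 0.519, -0.001]
force: [0.5, 0.8, 0.8]
gripper_width: 0.98
finger_force: 0.0
```

Emit:
carry_out(series=[[[87,0,0,-30,0],[87,0,0,-40,0],[87,10,-9,-40,0],[87,30,-26,-30,0],[87,36,-31,0,0]]])

```text
time: 7.65
position: [537.0, 94.5, 210.9]
ee_rot: [0.002, 0.856, 0.518, 0.003]
force: [1.5, 1.2, -1.1]
gripper_width: 0.998
finger_force: 0.0
```

```bash
python3 - <<'E'
from h import *
go(487.5,304.4,180)
c=env.camera("side");t=env.camera("top")
for n,k in(("side",c),("top",t)):
    for ce,a,b in blobs(mask(k,"red"),150): 
        if 200<ce[0]<450: print(n,ce,a,"z76",rim(k,b,76,30))
cv2.imwrite("pics/e.png",cv2.resize(c["color"][150:300,240:400],None,fx=4,fy=4)[:,:,::-1])
E
```

```text
t 7.65 pos [537.   94.5 210.9] th 1.088 d [ 162.8 -141.5   30.5] F [ 1.5  1.2 -1.1] w 86.9 ff 0.0
side [328.1, 225.0] 626 z76 ([560.2, 3.0], 9.4)
top [240.8, 278.1] 15092 z76 ([511.6, 267.3], 162.4)
top [242.6, 150.8] 255 z76 ([731.5, 150.5], 6.1)
top [312.4, 206.9] 250 z76 ([559.3, -2.2], 4.2)
```

View pics/e.png

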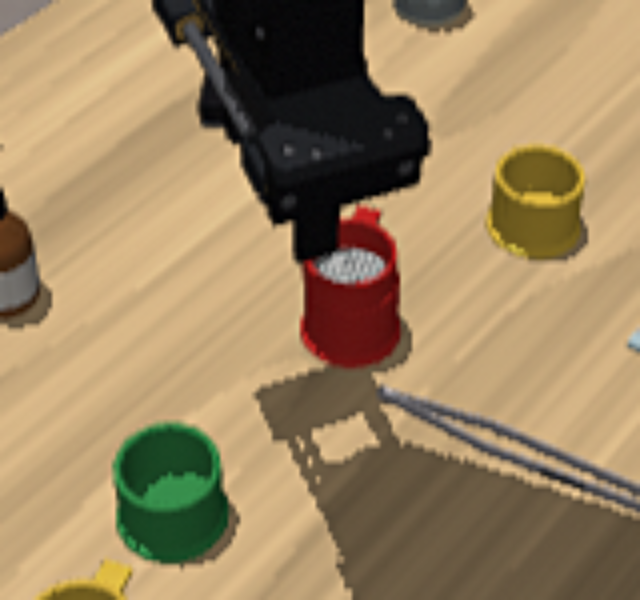

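The red sieve sits level and flush on the red cup at about (350,265).

Emit:
carry_out(series=[[[87,36,-31,0,0],[87,36,-31,0,0],[87,36,-31,10,0],[87,36,-31,20,0],[87,19,-18,0,0]]])

```text
time: 8.25
position: [481.2, 306.2, 174.7]
ee_rot: [-0.001, 0.854, 0.521, -0.001]
force: [-0.2, -0.2, -0.4]
gripper_width: 1.005
finger_force: 0.0
```

Emit:
carry_out(series=[[[87,0,0,20,0],[87,0,0,10,0],[87,0,0,0,0],[87,0,0,0,0],[87,0,0,0,0]]])

```text
time: 8.75
position: [484.8, 302.5, 147.1]
ee_rot: [0.0, 0.855, 0.519, 0.001]
force: [-0.2, 0.6, 0.3]
gripper_width: 1.007
finger_force: 0.0
```

```bash
python3 - <<'E'
from h import *
go(487.5,304.4,80)
c=env.camera("side");go(487.5,304.4,80)
E
```

```text
t 8.75 pos [484.8 302.5 147.1] th 1.09 d [ 2.9  1.4 67.1] F [-0.2  0.6  0.3] w 87.6 ff 0.0
t 8.8 pos [484.8 302.6 147. ] th 1.091 d [ 2.8  1.6 67. ] F [-0.7  0.  -0.1] w 87.1 ff 0.0
```

Emit:
carry_out(series=[[[87,3,1,20,0],[87,0,0,25,0],[87,0,0,16,0],[87,0,0,5,0],[87,0,0,0,0]]])

```text
time: 9.3
position: [486.2, 305.0, 80.0]
ee_rot: [-0.0, 0.855, 0.519, -0.0]
force: [0.6, 0.5, 0.2]
gripper_width: 0.997
finger_force: 0.0
```

Emit:
carry_out(series=[[[87,0,0,0,0],[52,0,0,0,0],[52,0,0,0,0],[52,0,0,0,0],[52,0,0,0,0]]])

```text
time: 9.8
position: [486.5, 305.2, 80.4]
ee_rot: [0.0, 0.855, 0.519, 0.0]
force: [0.4, -0.2, -0.2]
gripper_width: 0.722
finger_force: 0.0
```

```bash
python3 - <<'E'
from h import *
go(487.5,304.4,80);go(521,-159,200)
E
```

```text
t 9.8 pos [486.5 305.2  80.4] th 1.092 d [-0.3  1.3  0.4] F [ 0.4 -0.2 -0.2] w 62.8 ff 0.0
t 9.8 pos [486.5 305.2  80.4] th 1.092 d [-396.   244.7 -119.6] F [ 0.4 -0.2 -0.2] w 62.8 ff 0.0
```

Emit:
carry_out(series=[[[52,0,0,0,0],[52,0,0,0,0],[52,0,0,0,0],[52,0,0,-8,0],[52,0,0,-15,0]]])

```text
time: 10.3
position: [485.6, 304.8, 103.0]
ee_rot: [-0.0, 0.855, 0.519, -0.001]
force: [0.7, 0.4, 0.1]
gripper_width: 0.699
finger_force: 30.5
```

Emit:
carry_out(series=[[[52,0,0,-35,0],[52,0,0,-35,0],[52,-18,11,-20,0],[52,-36,22,-7,0],[52,-38,24,0,0]]])

```text
time: 10.8
position: [494.8, 197.9, 202.9]
ee_rot: [0.0, 0.854, 0.52, 0.002]
force: [1.3, -0.7, -0.3]
gripper_width: 0.695
finger_force: 30.5
```

Emit:
carry_out(series=[[[52,-38,24,0,0],[52,-38,24,0,0],[52,-38,24,0,0],[52,-38,24,0,0],[52,-38,24,0,0]]])

```text
time: 11.3
position: [513.5, -28.2, 201.6]
ee_rot: [0.001, 0.855, 0.519, 0.001]
force: [0.4, 0.3, -0.3]
gripper_width: 0.695
finger_force: 30.5
```

```bash
python3 - <<'E'
from h import *
go(521,-159,200)
E
```

```text
t 11.3 pos [513.5 -28.2 201.6] th 1.092 d [-112.7   66.9    1.7] F [ 0.4  0.3 -0.3] w 60.4 ff 30.5
```

Emit:
carry_out(series=[[[52,-38,23,5,0],[52,-38,23,15,0],[52,-28,16,30,0],[52,-9,5,40,0],[52,0,0,20,0]]])

```text
time: 11.8
position: [519.3, -160.1, 88.2]
ee_rot: [-0.001, 0.856, 0.518, -0.001]
force: [-0.6, -0.4, -0.3]
gripper_width: 0.7
finger_force: 30.5
```

Emit:
carry_out(series=[[[52,0,0,0,0],[52,0,0,0,0],[52,0,0,0,0],[52,0,0,0,0],[52,0,0,0,0]]])

```text
time: 12.3
position: [521.5, -157.8, 91.3]
ee_rot: [0.001, 0.855, 0.519, 0.001]
force: [-0.4, -0.3, -1.0]
gripper_width: 0.696
finger_force: 30.5
```

```bash
python3 - <<'E'
from h import *
go(521,-159,54)
c=env.camera("side");t=env.camera("top")
cv2.imwrite("pics/f.png",cv2.resize(c["color"][130:270,280:440],None,fx=4,fy=4)[:,:,::-1])
E
```

```text
t 12.3 pos [ 521.5 -157.8   91.3] th 1.092 d [-1.3  0.1 37.3] F [-0.4 -0.3 -1. ] w 60.5 ff 30.5
```

View pics/f.png

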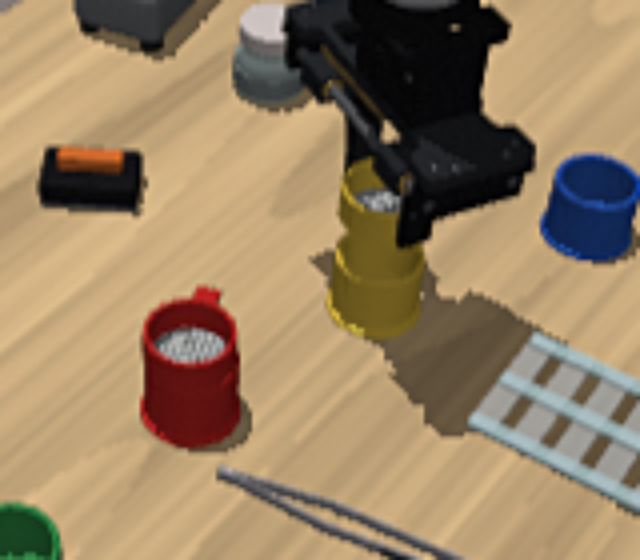

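The yellow sieve is held just above the yellow cup, centred at about (380,225), and the red sieve is seated.

Emit:
carry_out(series=[[[52,-1,0,15,0],[52,0,0,12,0],[52,0,0,6,0],[52,0,0,3,0],[52,0,0,1,0]]])

```text
time: 12.9
position: [519.2, -158.4, 54.0]
ee_rot: [-0.001, 0.855, 0.519, -0.001]
force: [-15.5, 3.4, 31.8]
gripper_width: 0.691
finger_force: 30.4
```

Emit:
carry_out(series=[[[52,0,0,0,0],[52,0,0,0,0],[70,0,0,0,0],[87,0,0,0,0],[87,0,0,0,0]]])

```text
time: 13.4
position: [520.3, -158.6, 52.8]
ee_rot: [-0.0, 0.855, 0.519, -0.0]
force: [-0.2, 0.0, 0.3]
gripper_width: 0.885
finger_force: 0.0
```

```bash
python3 - <<'E'
from h import *
go(521,-159,54)
E
```

```text
t 13.4 pos [ 520.3 -158.6   52.8] th 1.092 d [-0.   0.8 -1.2] F [-0.2  0.   0.3] w 77.0 ff 0.0
```

Emit:
carry_out(series=[[[87,0,0,0,0],[87,0,0,-10,0],[87,0,0,-30,0],[87,0,0,-40,0],[87,20,-12,-35,0]]])

```text
time: 13.9
position: [518.8, -138.1, 170.3]
ee_rot: [0.0, 0.856, 0.517, 0.0]
force: [0.1, -0.3, 0.1]
gripper_width: 1.0
finger_force: 0.0
```

Emit:
carry_out(series=[[[87,38,-24,0,0],[87,38,-24,0,0],[87,38,-24,0,0],[87,38,-24,0,0],[87,38,-24,0,0]]])

```text
time: 14.4
position: [499.7, 90.3, 169.1]
ee_rot: [0.0, 0.855, 0.519, 0.0]
force: [1.5, 0.2, 0.2]
gripper_width: 0.998
finger_force: 0.0
```

```bash
python3 - <<'E'
from h import *
go(487.5,304.4,54)
c=env.camera("side");t=env.camera("top")
go(487.5,304.4,54)
for n,k in(("side",c),("top",t)):
  for ce,a,b in blobs(mask(k,"yellow"),150): print(n,ce,a,rim(k,b,76,30))
  for ce,a,b in blobs(mask(k,"blue"),100): print(n,"blue",ce,a,rim(k,b,76,30),rim(k,b,50,31))
E
```

```text
t 14.4 pos [499.7  90.3 169.1] th 1.092 d [ 184.4 -109.7  115. ] F [1.5 0.2 0.2] w 86.8 ff 0.0
t 14.5 pos [499.   95.7 169.4] th 1.101 d [ 180.6 -104.8  115.9] F [-1.   0.   0.2] w 86.7 ff 0.0
side [374.3, 197.4] 615 ([519.0, -155.3], 5.3)
side blue [427.6, 181.7] 500 ([429.7, -289.5], 1.8) ([440.2, -319.9], 1.9)
side blue [258.8, 318.0] 461 ([486.7, 309.9], 5.0) ([499.2, 301.6], 5.2)
top [376.1, 221.9] 289 ([521.5, -161.9], 5.1)
top blue [443.3, 255.1] 554 ([442.4, -316.5], 1.0) ([442.9, -324.2], 1.1)
```

Emit:
carry_out(series=[[[87,38,-22,0,0],[87,38,-22,0,0],[87,38,-22,10,0],[87,38,-22,20,0],[87,29,-17,20,0]]])

```text
time: 15.0
position: [490.3, 300.1, 118.6]
ee_rot: [-0.0, 0.854, 0.52, 0.001]
force: [-0.2, -0.0, 0.4]
gripper_width: 1.0
finger_force: 0.0
```

Emit:
carry_out(series=[[[87,0,0,10,0],[87,0,0,0,0],[87,0,0,0,0],[87,0,0,0,0],[87,0,0,0,0]]])

```text
time: 15.5
position: [491.2, 296.5, 109.1]
ee_rot: [0.0, 0.855, 0.518, 0.001]
force: [-0.2, -0.3, 0.1]
gripper_width: 1.003
finger_force: 0.0
```

```bash
python3 - <<'E'
from h import *
t=env.camera("top");go(487.5,304.4,54)
cv2.imwrite("pics/g.png",cv2.resize(t["color"][190:265,135:235],None,fx=6,fy=6)[:,:,::-1])
E
```

```text
t 15.55 pos [491.  296.7 109. ] th 1.09 d [ 5.1 -6.7 55. ] F [ 0.2  0.2 -0.5] w 86.8 ff 0.0
```

View pics/g.png

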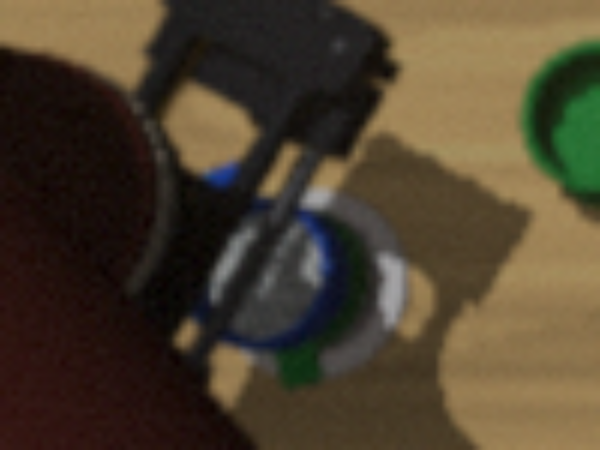

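The blue ring is now on top of the stack at about (270,275), with its lug at the upper left and the fingers above it.

Emit:
carry_out(series=[[[87,5,-7,0,0],[87,0,0,20,0],[87,0,0,20,0],[87,0,0,11,0],[87,0,0,4,0]]])

```text
time: 16.05
position: [485.6, 305.1, 52.2]
ee_rot: [-0.0, 0.855, 0.519, -0.001]
force: [0.2, -0.5, -0.6]
gripper_width: 0.998
finger_force: 0.0
```

Emit:
carry_out(series=[[[87,0,0,0,0],[87,0,0,0,0],[70,0,0,0,0],[70,0,0,0,0],[70,0,0,0,0]]])

```text
time: 16.55
position: [486.6, 305.3, 53.6]
ee_rot: [0.0, 0.855, 0.519, 0.0]
force: [0.3, 0.4, 0.5]
gripper_width: 0.838
finger_force: 0.0
```

```bash
python3 - <<'E'
from h import *
go(487.5,304.4,54)
E
```

```text
t 16.55 pos [486.6 305.3  53.6] th 1.092 d [-0.4  1.2 -0.4] F [0.3 0.4 0.5] w 72.9 ff 0.0
```

Emit:
carry_out(series=[[[52,0,0,0,0],[52,0,0,0,0],[52,0,0,0,0],[52,0,0,0,0],[52,0,0,0,0]]])

```text
time: 17.05
position: [486.3, 305.2, 53.2]
ee_rot: [0.0, 0.855, 0.519, 0.0]
force: [-1.2, 0.2, 1.7]
gripper_width: 0.693
finger_force: 30.0
```

Emit:
carry_out(series=[[[52,0,0,-8,0],[52,0,0,-15,0],[52,0,0,-35,0],[52,0,0,-40,0],[52,-20,9,-30,0]]])

```text
time: 17.55
position: [484.6, 286.6, 185.0]
ee_rot: [-0.001, 0.854, 0.521, 0.002]
force: [0.6, 0.5, 0.1]
gripper_width: 0.692
finger_force: 30.0
```

Emit:
carry_out(series=[[[52,-36,16,-10,0],[52,-41,18,0,0],[52,-41,18,0,0],[52,-41,18,0,0],[52,-41,18,0,0]]])

```text
time: 18.05
position: [470.8, 63.9, 192.6]
ee_rot: [0.001, 0.855, 0.519, 0.001]
force: [0.3, -1.1, 0.4]
gripper_width: 0.696
finger_force: 30.0
```

Emit:
carry_out(series=[[[52,-41,18,0,0],[52,-41,18,0,0],[52,-41,18,0,0],[52,-41,18,0,0],[52,-41,18,0,0]]])

```text
time: 18.55
position: [456.4, -159.6, 192.7]
ee_rot: [0.001, 0.854, 0.519, 0.001]
force: [0.7, -0.5, -0.0]
gripper_width: 0.696
finger_force: 30.0
```

```bash
python3 - <<'E'
from h import *
go(441.5,-322,190)
E
```

```text
t 18.55 pos [ 456.4 -159.6  192.7] th 1.093 d [-151.    61.5    2.9] F [ 0.7 -0.5 -0. ] w 60.5 ff 30.0
```

Emit:
carry_out(series=[[[52,-41,17,5,0],[52,-41,17,10,0],[52,-41,17,25,0],[52,-28,10,30,0],[52,0,0,27,0]]])

```text
time: 19.05
position: [439.6, -324.4, 94.6]
ee_rot: [0.001, 0.856, 0.517, -0.0]
force: [-0.3, 1.3, -1.1]
gripper_width: 0.695
finger_force: 30.0
```

Emit:
carry_out(series=[[[52,0,0,0,0],[52,0,0,0,0],[52,0,0,0,0],[52,0,0,0,0],[52,0,0,0,0]]])

```text
time: 19.55
position: [441.8, -319.4, 96.0]
ee_rot: [0.001, 0.854, 0.52, 0.0]
force: [-0.0, -1.4, -0.6]
gripper_width: 0.693
finger_force: 30.0
```

```bash
python3 - <<'E'
from h import *
c=env.camera("side")
go(441.5,-322,53.4)
cv2.imwrite("pics/i.png",cv2.resize(c["color"][110:250,340:500],None,fx=4,fy=4)[:,:,::-1])
E
```

```text
t 19.6 pos [ 441.6 -319.4   95.6] th 1.092 d [-2.3  1.1 42.3] F [-0.9  0.2 -0.8] w 60.4 ff 30.0
```

View pics/i.png

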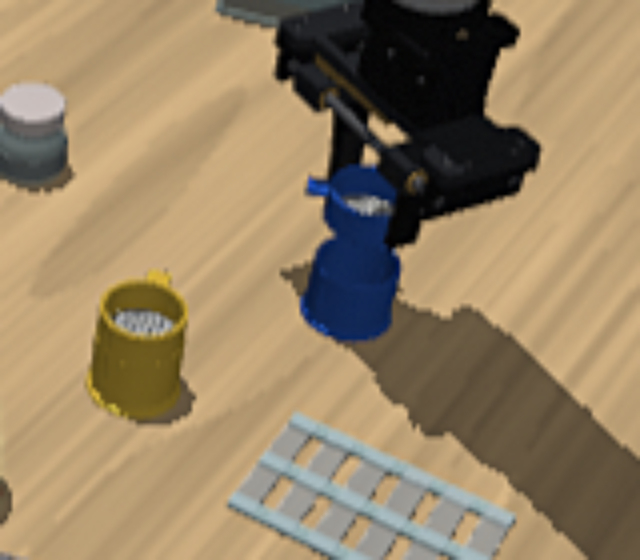

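The yellow sieve is seated flush at about (145,320). The blue sieve hangs level above the blue cup at about (360,205).

Emit:
carry_out(series=[[[52,-2,1,15,0],[52,0,0,15,0],[52,0,0,7,0],[52,0,0,3,0],[52,0,0,1,0]]])

```text
time: 20.1
position: [441.3, -323.6, 53.7]
ee_rot: [0.001, 0.855, 0.519, -0.0]
force: [-1.6, -5.4, 8.8]
gripper_width: 0.693
finger_force: 30.0
```

Emit:
carry_out(series=[[[52,0,0,0,0],[52,0,0,0,0],[70,0,0,0,0],[87,0,0,0,0],[87,0,0,0,0]]])

```text
time: 20.6
position: [440.5, -321.0, 52.8]
ee_rot: [-0.001, 0.855, 0.519, -0.0]
force: [0.8, -0.5, 0.4]
gripper_width: 0.88
finger_force: 0.0
```

Emit:
carry_out(series=[[[87,0,0,0,0],[87,0,0,-10,0],[87,0,0,-30,0],[87,0,0,-40,0],[87,20,-9,-35,0]]])

```text
time: 21.1
position: [441.6, -301.9, 170.8]
ee_rot: [0.001, 0.856, 0.518, -0.0]
force: [0.9, -0.2, -0.1]
gripper_width: 1.001
finger_force: 0.0
```

```bash
python3 - <<'E'
from h import *
go(487.5,304.4,150)
E
```

```text
t 21.1 pos [ 441.6 -301.9  170.8] th 1.088 d [ 558.4 -240.7   20.3] F [ 0.9 -0.2 -0.1] w 87.1 ff 0.0
```

Emit:
carry_out(series=[[[87,41,-18,0,0],[87,41,-18,0,0],[87,41,-18,0,0],[87,41,-18,0,0],[87,41,-18,0,0]]])

```text
time: 21.6
position: [456.7, -74.5, 169.5]
ee_rot: [0.001, 0.855, 0.519, 0.0]
force: [1.0, -0.0, 0.4]
gripper_width: 0.999
finger_force: 0.0
```

Emit:
carry_out(series=[[[87,41,-18,0,0],[87,41,-18,0,0],[87,41,-18,0,0],[87,41,-18,0,0],[87,41,-18,0,0]]])

```text
time: 22.1
position: [471.3, 148.8, 169.6]
ee_rot: [0.001, 0.855, 0.519, 0.0]
force: [0.4, 0.6, 0.2]
gripper_width: 0.997
finger_force: 0.0
```

```bash
python3 - <<'E'
from h import *
go(487.5,304.4,80)
E
```

```text
t 22.1 pos [471.3 148.8 169.6] th 1.092 d [145.5 -57.5  89.5] F [0.4 0.6 0.2] w 86.8 ff 0.0
```

Emit:
carry_out(series=[[[87,40,-16,0,0],[87,40,-16,10,0],[87,40,-16,30,0],[87,22,-8,30,0],[87,0,0,20,0]]])

```text
time: 22.6
position: [485.5, 300.8, 78.9]
ee_rot: [-0.001, 0.853, 0.521, -0.0]
force: [-0.5, 0.5, 0.6]
gripper_width: 0.999
finger_force: 0.0
```

Emit:
carry_out(series=[[[87,0,0,0,0],[87,0,0,0,0],[87,0,0,0,0],[87,0,0,0,0],[87,0,0,0,0]]])

```text
time: 23.1
position: [487.7, 296.5, 81.2]
ee_rot: [0.0, 0.855, 0.519, 0.001]
force: [0.7, -0.2, -0.2]
gripper_width: 1.0
finger_force: 0.0
```

```bash
python3 - <<'E'
from h import *
go(487.5,304.4,28)
E
```

```text
t 23.1 pos [487.7 296.5  81.2] th 1.091 d [ 6.9 -3.9 53.2] F [ 0.7 -0.2 -0.2] w 87.0 ff 0.0
```

Emit:
carry_out(series=[[[87,7,-4,0,0],[87,0,0,20,0],[87,0,0,20,0],[87,0,0,10,0],[87,0,0,3,0]]])

```text
time: 23.6
position: [486.0, 304.9, 26.1]
ee_rot: [-0.0, 0.855, 0.519, -0.001]
force: [0.0, 0.2, 0.3]
gripper_width: 0.998
finger_force: 0.0
```

Emit:
carry_out(series=[[[87,0,0,0,0],[87,0,0,0,0],[70,0,0,0,0],[70,0,0,0,0],[70,0,0,0,0]]])

```text
time: 24.1
position: [486.9, 304.9, 27.4]
ee_rot: [0.0, 0.855, 0.519, 0.0]
force: [1.3, -0.2, -0.9]
gripper_width: 0.842
finger_force: 0.0
```

Emit:
carry_out(series=[[[52,0,0,0,0],[52,0,0,0,0],[52,0,0,0,0],[52,0,0,0,0],[52,0,0,0,0]]])

```text
time: 24.6
position: [486.6, 304.9, 27.2]
ee_rot: [-0.0, 0.855, 0.519, -0.0]
force: [-0.2, -0.7, 1.6]
gripper_width: 0.698
finger_force: 30.0
```

```bash
python3 - <<'E'
from h import *
go(550,180,140)
E
```

```text
t 24.6 pos [486.6 304.9  27.2] th 1.092 d [ -81.7  113.8 -112.9] F [-0.2 -0.7  1.6] w 60.7 ff 30.0
```

Emit:
carry_out(series=[[[52,0,0,-8,0],[52,0,0,-15,0],[52,0,0,-35,0],[52,-5,7,-35,0],[52,-15,21,-20,0]]])

```text
time: 25.1
position: [501.9, 277.6, 144.4]
ee_rot: [-0.001, 0.853, 0.521, 0.002]
force: [0.6, 0.2, -0.5]
gripper_width: 0.699
finger_force: 30.0
```

Emit:
carry_out(series=[[[52,-22,30,0,0],[52,-22,30,0,0],[52,-18,26,10,0],[52,0,0,20,0],[52,0,0,15,0]]])

```text
time: 25.6
position: [550.6, 178.5, 95.2]
ee_rot: [0.0, 0.855, 0.518, 0.0]
force: [-0.5, 1.2, -1.2]
gripper_width: 0.695
finger_force: 30.0
```

Emit:
carry_out(series=[[[52,0,0,0,0],[52,0,0,0,0],[52,0,0,0,0],[52,0,0,0,0],[52,0,0,0,0]]])

```text
time: 26.1
position: [550.2, 179.9, 95.7]
ee_rot: [0.0, 0.855, 0.519, 0.0]
force: [-0.5, 0.9, 0.0]
gripper_width: 0.693
finger_force: 30.0
```

```bash
python3 - <<'E'
from h import *
c=env.camera("side")
go(550,180,53.4)
cv2.imwrite("pics/j.png",cv2.resize(c["color"][200:350,220:380],None,fx=4,fy=4)[:,:,::-1])
E
```

```text
t 26.15 pos [550.2 179.8  95.5] th 1.092 d [ 0.1 -0.3 42.1] F [-0.5  0.3 -0.6] w 60.5 ff 30.0
```

View pics/j.png

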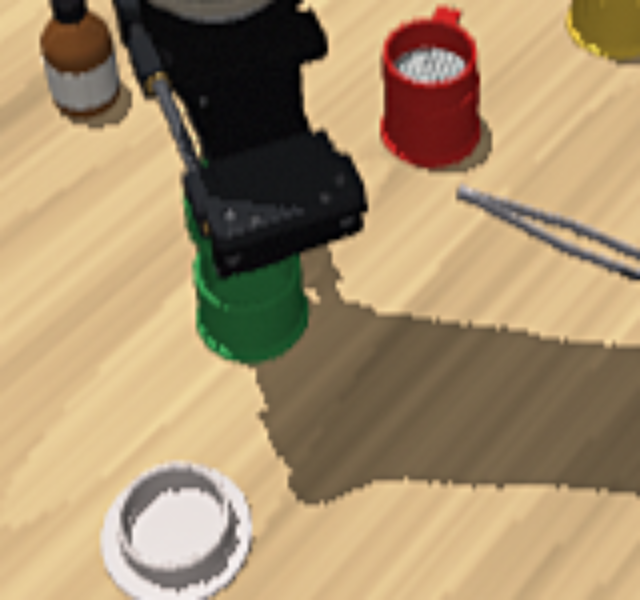

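The base at (178,530) is empty, the green sieve is over the green cup at (250,270), and the bottle is standing.

Emit:
carry_out(series=[[[52,0,0,15,0],[52,0,0,15,0],[52,0,0,7,0],[52,0,0,3,0],[52,0,0,1,0]]])

```text
time: 26.65
position: [549.7, 179.6, 53.4]
ee_rot: [-0.0, 0.855, 0.519, -0.0]
force: [-0.2, 0.0, -0.5]
gripper_width: 0.696
finger_force: 30.0
```

Emit:
carry_out(series=[[[52,0,0,0,0],[52,0,0,0,0],[70,0,0,0,0],[87,0,0,0,0],[87,0,0,0,0]]])

```text
time: 27.15
position: [550.2, 179.6, 54.3]
ee_rot: [0.0, 0.855, 0.519, 0.0]
force: [-0.5, -0.0, -0.5]
gripper_width: 0.889
finger_force: 0.0
```

Emit:
carry_out(series=[[[87,0,0,0,0],[87,0,0,-10,0],[87,0,0,-30,0],[87,0,0,-40,0],[87,0,0,-40,0]]])

```text
time: 27.65
position: [549.6, 179.7, 176.0]
ee_rot: [-0.0, 0.855, 0.519, -0.0]
force: [1.0, 0.3, 0.0]
gripper_width: 1.002
finger_force: 0.0
```

Emit:
carry_out(series=[[[87,-30,-10,-40,0],[87,-30,-10,-40,0],[87,-40,-10,0,0],[87,-40,-10,0,0],[87,0,0,0,0]]])

```text
time: 28.15
position: [448.7, 70.8, 253.5]
ee_rot: [0.002, 0.856, 0.517, -0.001]
force: [-0.5, 0.3, -0.6]
gripper_width: 0.999
finger_force: 0.0
```

```bash
python3 - <<'E'
from h import *
c=env.camera("side")
go(550,180,53.4)
cv2.imwrite("pics/k.png",cv2.resize(c["color"][140:350,200:480],None,fx=2.8,fy=2.8)[:,:,::-1])
print(cast(c,(240,226),5).round(0))
E
```

```text
t 28.2 pos [450.1  72.7 253.6] th 1.088 d [141.7  38.1 200.1] F [-0.4  1.  -0.7] w 87.1 ff 0.0
[[750. 136.   5.]]
```

View pics/k.png

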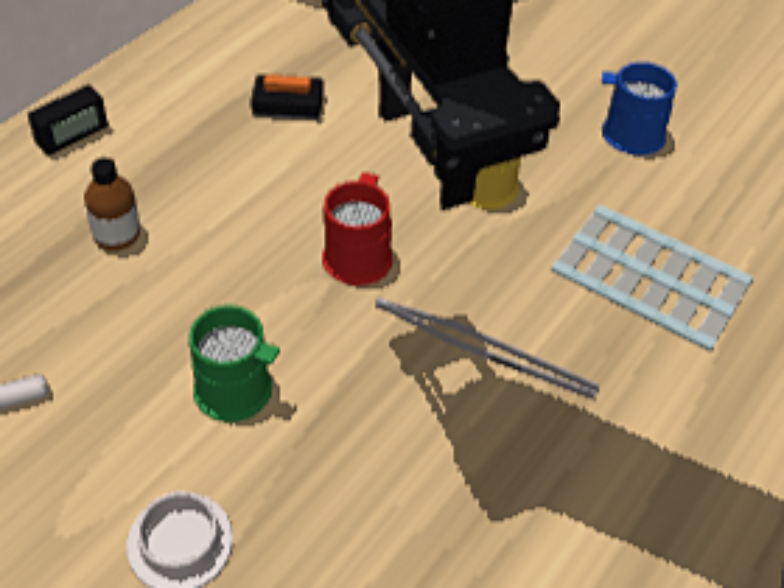

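All four sieves are seated. Green is at (230,345), red at (358,215) and blue at (640,90). Yellow is behind the gripper here, but was confirmed earlier. The bottle is standing at (112,205).

```bash
python3 -c "
from workcell import env
print(env.hand_in())"
```

```text
the job is handed in; nothing more can be done
None
```

All four sieves are seated in the cups of their own colour, the amber bottle was not touched and still stands, and the job was handed in at about 28 s on the robot's clock; no verdict came back.

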